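# Seat and lock a taper adapter in a torque test head

### The job

Set up the torque tester: take the blue-sleeved adapter out of the rack and lower it, without dropping it, plug down into the test head's tapered receiver until its flange sits fully home on the rim. Then turn the orange clamp knob clockwise until it clicks past its detent and its arm lies over the adapter's flange, and let go. Leave the red and yellow adapters and the screwdriver where they are.

Things in the scene. Friction and masses are not known exactly. Their poses are not given: they have to be found in the camera images.
- blue_adapter: The one to fit. Loose 330 g steel adapter, upright in any one rack hole. From its origin (centre of the plug's tip) up its z axis: tapered plug 35 mm long (20 mm diameter at the tip, 32 at the shoulder), flange 52 mm diameter (35 to 41 mm), blue round sleeve 24 mm diameter (41 to 79 mm), 12.7 mm square drive (79 to 91 mm).
- red_adapter: Not to be moved. Loose 330 g steel adapter, upright in any one rack hole. From its origin (centre of the plug's tip) up its z axis: tapered plug 35 mm long (20 mm diameter at the tip, 32 at the shoulder), flange 52 mm diameter (35 to 41 mm), red round sleeve 24 mm diameter (41 to 79 mm), 12.7 mm square drive (79 to 91 mm).
- yellow_adapter: Not to be moved. Loose 330 g steel adapter, upright in any one rack hole. From its origin (centre of the plug's tip) up its z axis: tapered plug 35 mm long (20 mm diameter at the tip, 32 at the shoulder), flange 52 mm diameter (35 to 41 mm), yellow round sleeve 24 mm diameter (41 to 79 mm), 12.7 mm square drive (79 to 91 mm).
- rack: fixed grey block, 250 mm along its x, 85 along its y, 50 high; three holes of 37 mm diameter, 42 mm deep, on its centre line at x = -80, 0 and +80 mm. The adapters hang in them, flanges resting on the rack's top. Origin: centre of its underside.
- test_head: fixed dark base, 110 mm along its x, 240 along its y, 30 high, with two black rails along its long edges up to 46 mm. On it stand the aluminium receiver (a cone-shaped collar 40 mm tall, at y = +45 mm) and a grey post of 36 mm diameter, up to 74 mm, carrying the clamp (at y = -50 mm). Origin: centre of its underside.
- receiver_mouth (a point): centre of the receiver's mouth, level with its rim, 70 mm above the bench. The tapered bore is 35 mm diameter here and 22 mm at its lower end 40 mm down: about 1.5 mm clearance round the plug. With the adapter home its flange rests on the rim and its origin is 35 mm below this point.
- clamp_grip (a point): grip point on the knob's upright axis, 110 mm above the bench. The knob is an orange bar 46 mm long, 14 wide, 87 to 126 mm above the bench; the point's x axis runs along the bar and the clamp arm. The arm is 16 mm wide, reaches 78 mm from the axis, 78.5 to 86.5 mm above the bench, and passes 2.5 mm over a seated flange. The receiver's axis is 95 mm away.
- clamp (a joint): clamp angle, rad, growing clockwise seen from above: 0 at the start (arm swung away to the robot's side), 1.24 locked (arm points at the receiver; stop at 1.25). A sprung over-centre detent (about 0.15 N m) holds it at either end; past its hump at 0.62 it snaps on by itself.
- screwdriver: loose screwdriver, 200 mm, red handle 26 mm diameter, lying on the bench beyond the work. Not to be moved.

How it is judged (in metres and radians):
On the way, in this order (a step that is already met when the one before it is completed fails the run):
1. the blue adapter is fully home and upright in the receiver, with the clamp still swung away (horizontal distance between blue_adapter and receiver_mouth below 0.005 m and z of blue_adapter in the frame of receiver_mouth below -0.033 m and angle between blue_adapter's own z axis and vertical below 0.06 rad and value of joint clamp below 0.5 rad), for 0.2 s.
2. the clamp knob has clicked past its detent, with the adapter still home (horizontal distance between blue_adapter and receiver_mouth below 0.005 m and z of blue_adapter in the frame of receiver_mouth below -0.033 m and angle between blue_adapter's own z axis and vertical below 0.06 rad and value of joint clamp above 1.1 rad), for 0.2 s.
At the end, for the whole second after the job is handed in: The blue adapter stands at rest in the receiver: origin within 5 mm of the receiver's axis, at least 33 mm below its mouth, tilted less than 0.06 rad; the clamp is past 1.1 rad; the red and yellow adapters and the screwdriver are within 20 mm of where they started (all of step 2 and linear speed of blue_adapter below 0.02 m/s and distance of each of red_adapter, yellow_adapter, screwdriver from where it was at the start of the episode below 0.02 m); the robot touches nothing.
It fails at once if the blue adapter is dropped into the receiver (faster than 0.4 m/s at it) (horizontal distance between blue_adapter and receiver_mouth below 0.03 m and z of blue_adapter in the frame of receiver_mouth below 0.03 m and linear speed of blue_adapter above 0.4 m/s).
It fails at once if a red or yellow adapter or the screwdriver is moved by more than 20 mm (distance of any of red_adapter, yellow_adapter, screwdriver from where it was at the start of the episode above 0.02 m).
It also fails if it takes over 51 s, if anything falls off the work surface, if the arm or the gripper's body presses on something with over 40 N, if the wrist force passes 120 N, or if a joint passes its speed limit or range.

### The arm

A 6-joint arm with a two-finger parallel gripper is mounted at the origin on the work surface. World frame = base frame: x ahead of the robot, y to its left, z up, the work surface at z = 0. Lengths are in m, angles in degrees, forces in N, time in s.
With the tool pointing down it reaches from about 0.4 to 0.825 m from the base axis. Payload 7 kg.
Tool frame: the origin (TCP) lies at the centre of the arm's flange, where the gripper is bolted on; the fingertips stand 178 mm ahead of it and the grasp point (between the pads) lies 159 mm ahead of it; z points along the fingers, y is the line along which they close (so a half turn about z gives the same grasp; the last joint's range is limited). The gripper opens to 88 mm and grips with 3 to 60 N. Pads are 19 mm wide; open, the fingers measure 130 mm over their backs; the gripper's body (78 mm by 193 mm) begins 47 mm behind the grasp point.
Start: joints at [-47.149, 20.546, 0.682, 0, -70.136, -16.507], TCP at [0.3, -0.605, 0.405] pointing down, gripper open.
Joint ranges: [-176.03, 176.03], [-82.01, 121.73], [-58.28, 71.71], [-173.87, 95.51], [-174.79, -0.11], [-173.66, 173.66]. Speed limits (degrees/s): [136.94, 136.94, 172.46, 180, 180, 180].

### API

Orientations are given as [roll, pitch, yaw] about the fixed x, y, z axes, in that order (R = Rz(yaw) Ry(pitch) Rx(roll)).
In Python, from plant import telemetry, snapshot, workorder, nets gives the robot as it stands.
- The arm moves only by the shell command python3 -m creep 'ROWS'. ROWS is JSON, a list that holds one entry, the list of rows, each a list of 5 numbers: the shift along the tool's x, y, z normalised to -1 to 1, where 1 is 0.2 m, then the turn about the tool's z normalised to -1 to 1, where 1 is pi/2 rad, then the opening, from 0 (shut) to 1 (fully open). In form: [[[x, y, z, spin, hand], ...]]. A call has 1 to 8 rows; each row shifts and turns the commanded pose from where the row before left it, along the tool's axes as they then stand; what a row does not reach is not made up. A row lasts 1/12 s, in which the tool goes at most 41.7 mm and 7.16 degrees, less where a joint would pass 70% of its speed; a pose out of reach is approached as far as the arm can. A call with a number of a shift or a turn outside -1 to 1 is refused whole. A call with a gripper value outside its range is refused whole. The fingers move at their own pace and stop on an object; the grip force is fixed at half the most. Time passes only in rows, so rows that do not move let the fingers close. It gives the time, the measured TCP pose, the force, the opening and the grip force at its end, in the units of the state.
- telemetry.get_obs(): the state, without advancing time (a new reading comes with each control period).
- snapshot(name): name is "scene" or "top" or "wrist"; returns a dict with "frame" (384x512x3 uint8, red, green, blue), "fx", "fy", "cx", "cy" (pixels), "rvec" (rotation vector, rad) and "tvec" (3), from world to camera coordinates, as OpenCV has them; the wrist camera has in their place "mount" (4x4, takes a point from camera to tool coordinates, whose origin is the TCP and whose axes are the flange's). Camera axes: x right, y down, z forward; pixel columns grow to the right and rows downward; lengths in m; the calibration is good to about 2 mm. A picture is of the moment at which its call begins: read the wrist's pose just before it. There is no depth.
- workorder.close_job(): hands the job in; it is judged then, once.
Trained networks look in a picture, given as the dict that the camera call returned (one of the last four; its "shot" number tells which), for a name from the list of things; names that differ only in an ending like _2 or _b are one class to them, and where a whole thing is asked for, a point or a joint stands for the part that bears it (a point fixed in the world has none). Each returns a list of dicts, best first, with "confidence" (0 to 1); they miss things now and then, are a little off and sometimes report something else, mostly with a low value. They report only what shows in the picture. A call takes as long as a camera call.
- nets.find_in(picture, query): "uv" ([column, row] in pixels, amid what is visible of it).
- nets.masks_of(picture, query): "region" (384x512 bool, what is visible of it) and "uv" ([column, row] in pixels, amid what is visible of it).
- nets.landmark_of(picture, query): "uv" ([column, row] in pixels: a listed point, or the origin of a listed thing).
The state is a dict: "clock": time; "joint_pos": joint angles; "qvel": joint speeds; "tau": joint torques, N m; "tool_pos": TCP position; "orientation": TCP orientation; "force": force on the tool from outside, world axes, zero at the start; "moment": the same for the moment, N m; "opening": finger opening in m; "gripper_force": force on a finger pad.
Only numpy, scipy, OpenCV 4.12 (cv2) and the standard library are available. Lean on these libraries where they do the work, as an engineer would, in place of code of your own. Each camera call takes 0.05 s, during which the arm holds its last target. There are 200 camera calls.

## Working session

There is one attempt and no reset: what is moved stays moved. The work goes in short steps, Python scripts to look and compute and a shell command to move; the robot and the scene stay as the last step left them, time stands still between calls to the robot, and variables do not carry over. Pictures are saved under pics/ and viewed, at most 10 in all, crops included, and the job is handed in when it is done.

```bash
mkdir -p pics; cat > h.py <<'E'
import numpy as np, cv2
from scipy.spatial.transform import Rotation as R
from plant import telemetry, snapshot, workorder, nets
def cam(name):
    o=telemetry.get_obs(); s=snapshot(name)
    K=np.array([[s['fx'],0,s['cx']],[0,s['fy'],s['cy']],[0,0,1]])
    if 'mount' in s:
        T=np.eye(4); T[:3,:3]=R.from_euler('xyz',o['orientation'],degrees=True).as_matrix(); T[:3,3]=o['tool_pos']
        M=np.linalg.inv(T@np.array(s['mount']))
        Rm,t=M[:3,:3],M[:3,3]
    else:
        Rm=cv2.Rodrigues(np.array(s['rvec'],float))[0]; t=np.array(s['tvec'],float).ravel()
    return s,K,Rm,t
def ray(c,uv):
    s,K,Rm,t=c
    d=Rm.T@np.linalg.solve(K,[uv[0],uv[1],1]); return -Rm.T@t,d/np.linalg.norm(d)
def tri(obs):
    A=np.zeros((3,3));b=np.zeros(3)
    for c,uv in obs:
        o,d=ray(c,uv);P=np.eye(3)-np.outer(d,d);A+=P;b+=P@o
    x=np.linalg.solve(A,b)
    e=[np.linalg.norm(np.cross(x-ray(c,uv)[0],ray(c,uv)[1])) for c,uv in obs]
    return x,np.array(e)
def atz(c,uv,z):
    o,d=ray(c,uv); return o+d*(z-o[2])/d[2]
def proj(c,p):
    s,K,Rm,t=c; q=K@(Rm@np.asarray(p)+t); return q[:2]/q[2]
def save(c,n): cv2.imwrite('pics/'+n+'.png',cv2.cvtColor(c[0]['frame'],cv2.COLOR_RGB2BGR))
E
python3 - <<'E'
from h import *
np.set_printoptions(precision=4,suppress=True)
C={n:cam(n) for n in('scene','top','wrist')}
for n in C: save(C[n],n+'0')
for q in('blue_adapter','red_adapter','yellow_adapter','rack','test_head','receiver_mouth','clamp_grip','screwdriver'):
    ob=[]
    for n in C:
        L=nets.landmark_of(C[n][0],q); print(q,n,[(np.round(l['uv'],1).tolist(),round(l['confidence'],2)) for l in L[:3]])
        if L and L[0]['confidence']>.4: ob.append((C[n],L[0]['uv']))
    if len(ob)>1: print('   ',*tri(ob))
o=telemetry.get_obs(); print(o)
for n in C: print(n,ray(C[n],[256,192]))
E
python3 -c "
import cv2,numpy as np
a=[cv2.imread(f'pics/{n}0.png') for n in('scene','top','wrist')]
cv2.imwrite('pics/a.png',cv2.resize(np.vstack([np.hstack(a[:2]),np.hstack([a[2],a[2]*0])]),(800,600)))"
```

```text
blue_adapter scene [([332.2, 176.2], 0.76)]
blue_adapter top [([145.3, 255.3], 0.77), ([334.0, 182.9], 0.38)]
blue_adapter wrist []
    [0.4484 0.2539 0.0036] [0.0021 0.0021]
red_adapter scene [([367.1, 213.6], 0.58), ([206.1, 207.4], 0.49)]
red_adapter top [([286.8, 192.3], 0.44)]
red_adapter wrist []
    [0.6751 0.0534 0.1425] [0.1477 0.1477]
yellow_adapter scene [([347.6, 189.9], 0.91)]
yellow_adapter top [([146.3, 218.2], 0.89)]
yellow_adapter wrist []
    [0.5367 0.2528 0.02  ] [0.0042 0.0042]
rack scene [([347.2, 198.5], 0.67)]
rack top [([147.5, 219.5], 0.66)]
rack wrist []
    [ 0.5341  0.2574 -0.0077] [0.0041 0.0041]
test_head scene [([189.4, 240.0], 0.98)]
test_head top [([299.2, 189.5], 0.64)]
test_head wrist []
    [ 0.6119 -0.1167  0.0008] [0.0024 0.0024]
receiver_mouth scene [([204.7, 206.3], 0.73)]
receiver_mouth top [([290.9, 191.5], 0.83)]
receiver_mouth wrist []
    [ 0.5996 -0.0824  0.0732] [0.0023 0.0023]
clamp_grip scene [([151.8, 204.8], 0.94)]
clamp_grip top [([332.8, 179.9], 0.76)]
clamp_grip wrist []
    [ 0.6227 -0.1728  0.1083] [0.0019 0.0019]
screwdriver s
[... 164 characters left out ...]
': array([-47.1496,  20.5463,   0.6811,  -0.0015, -70.1368, -16.5076]), 'qvel': array([ 0.2004,  0.0078,  0.0095,  0.024 , -0.0642,  0.0488]), 'tau': array([  0.0005, -58.2388,  29.3308,   7.0025,   0.0125,  -0.0001]), 'tool_pos': array([ 0.2995, -0.6049,  0.4047]), 'orientation': array([ 179.9976,    0.0007, -153.6577]), 'force': array([ 0.6135,  0.1987, -0.0243]), 'moment': array([ 0.0059, -0.002 ,  0.0174]), 'gripper_force': 0.0, 'opening': 0.08752739466292991}
scene (array([ 1.1558, -0.0902,  0.4907]), array([-0.8017,  0.1637, -0.5749]))
top (array([0.519 , 0.0142, 0.8594]), array([ 0.0984, -0.0261, -0.9948]))
wrist (array([ 0.226 , -0.6407,  0.3837]), array([ 0.2786,  0.1404, -0.9501]))
```

View pics/a.png

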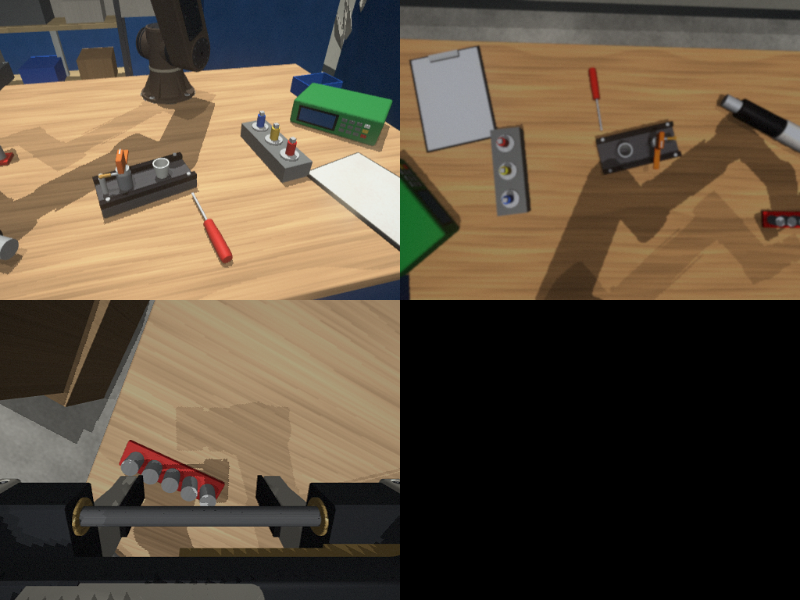

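The picture shows the blue adapter at the rack's near-robot end (top view, pixel 145,255), next to yellow (146,218) and then red. The clamp arm is swung toward the robot. The network points agree to about 2 mm. I'll spin to yaw -180 and move above blue for wrist views.

```bash
python3 -m creep '[[[0,0,0,0.05,1],[0,0,0,0.07,1],[0,0,0,0.07,1],[0,0,0,0.07,1],[0,0,0,0.033,1],[0,0,0,0,1]]]'
```

```text
clock: 1.85
tool_pos: [0.2995, -0.6049, 0.4046]
orientation: [180.0, 0.0, 179.8]
force: [0.2, -0.2, -0.5]
opening: 0.0877
gripper_force: 0.0
```

```bash
python3 -m creep '[[[-0.1,0,0,0,1],[-0.2,0.05,0,0,1],[-0.15,0.1,0,0,1],[-0.1,0.15,0,0,1],[-0.1,0.17,0,0,1],[-0.1,0.17,0,0,1],[0,0.2,0,0,1],[0,0.2,0,0,1]]]'
```

```text
clock: 2.52
tool_pos: [0.4509, -0.3951, 0.4039]
orientation: [180.0, -0.0, -179.8]
force: [1.2, 0.4, 0.4]
opening: 0.0875
gripper_force: 0.0
```

```bash
python3 -m creep '[[[-0.1,0.17,0,0,1],[-0.1,0.17,0,0,1],[-0.1,0.17,0,0,1],[-0.1,0.17,0,0,1],[-0.1,0.17,0,0,1],[-0.1,0.17,0,0,1],[-0.1,0.1,0,0,1],[0,0,0,0,1]]]'
cat > look.py <<'E'
import sys,pickle
from h import *
np.set_printoptions(precision=4,suppress=True)
def look(tag,qs,top=False):
    c=cam('wrist'); save(c,tag); D={}
    for q in qs:
        L=nets.landmark_of(c[0],q)
        if L: D[q]=(ray(c,L[0]['uv']),L[0]['confidence']); print(q,np.round(L[0]['uv'],1),round(L[0]['confidence'],2),*[atz(c,L[0]['uv'],z) for z in ZS[q]])
        else: print(q,'none')
    pickle.dump(D,open(tag+'.pkl','wb'))
ZS=dict(receiver_mouth=[.07],clamp_grip=[.11],test_head=[0],blue_adapter=[.015],yellow_adapter=[.015],red_adapter=[.015],rack=[0])
def tri2(tags,q):
    A=np.zeros((3,3));b=np.zeros(3);r=[]
    for t in tags:
        D=pickle.load(open(t+'.pkl','rb'))
        if q in D: r.append(D[q][0])
    if len(r)<2: return print(q,'n/a')
    for o,d in r: P=np.eye(3)-np.outer(d,d);A+=P;b+=P@o
    x=np.linalg.solve(A,b);print('TRI',q,x,np.round([np.linalg.norm(np.cross(x-o,d)) for o,d in r],4))
if __name__=='__main__':
    qs=sys.argv[2].split(',');look(sys.argv[1],qs)
    if len(sys.argv)>3:
        for q in qs: tri2(sys.argv[3].split(','),q)
E
python3 look.py w1 receiver_mouth,clamp_grip,test_head
```

```text
clock: 3.18
tool_pos: [0.5929, -0.1689, 0.4045]
orientation: [180.0, 0.1, -179.6]
force: [-0.1, -0.2, 0.2]
opening: 0.0877
gripper_force: 0.0
receiver_mouth [333.6 178. ] 0.72 [ 0.5974 -0.0804  0.07  ]
clamp_grip [249.5 211.9] 0.85 [ 0.6231 -0.1749  0.11  ]
test_head [289.1 175.4] 0.8 [ 0.6133 -0.1225  0.    ]
```

```bash
python3 -m creep '[[[0.1,0.05,0,0,1],[0.2,0.1,0,0,1],[0.2,0.15,0,0,1],[0.1,0.05,0,0,1],[0,0,0,0,1]]]'; python3 look.py w2 receiver_mouth,clamp_grip,test_head w1,w2
```

```text
clock: 3.8
tool_pos: [0.4749, -0.1093, 0.4055]
orientation: [179.9, 0.1, 180.0]
force: [-0.6, 0.1, -0.2]
opening: 0.0878
gripper_force: 0.0
receiver_mouth [280.2 268.5] 0.82 [ 0.5987 -0.0779  0.07  ]
clamp_grip [200.6 308.3] 0.7 [ 0.6255 -0.1727  0.11  ]
test_head [248.6 249.3] 0.82 [ 0.611  -0.1195  0.    ]
TRI receiver_mouth [ 0.5982 -0.079   0.0694] [0.0013 0.0013]
TRI clamp_grip [ 0.6231 -0.1735  0.1119] [0.0015 0.0015]
TRI test_head [ 0.6165 -0.1205 -0.0105] [0.0008 0.0008]
```

View pics/w1.png

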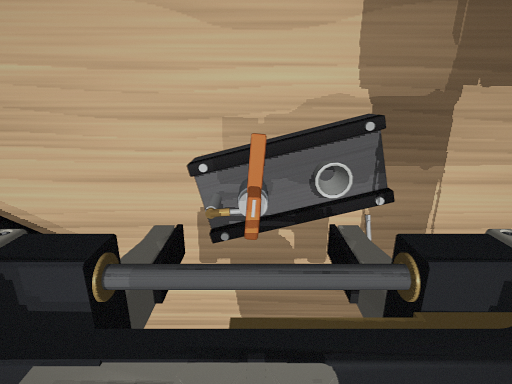

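The wrist view shows the head with the receiver rim at (333,180) and the orange knob at (255,190), its arm pointing up the picture, toward the robot. Receiver-to-clamp distance is 97.7 mm (given 95) and the heights match. Next: blue.

```bash
python3 -m creep '[[[0.05,0.1,0,0,1],[0.08,0.2,0,0,1],[0,0.2,0,0,1],[0,0.2,0,0,1],[0,0.2,0,0,1],[0,0.2,0.1,0,1],[0,0.15,0.05,0,1],[0,0.1,0,0,1]]]'; python3 -m creep '[[[0,0,0,0,1]]]'; python3 look.py b1 blue_adapter,yellow_adapter,red_adapter,rack
```

```text
clock: 4.67
tool_pos: [0.454, 0.1588, 0.3736]
orientation: [-179.9, -0.2, 180.0]
force: [0.2, -0.1, -0.3]
opening: 0.088
gripper_force: 0.0
clock: 4.75
tool_pos: [0.4549, 0.1597, 0.3748]
orientation: [-179.9, -0.1, -179.9]
force: [-0.1, -0.3, 0.1]
opening: 0.0875
gripper_force: 0.0
blue_adapter [326.9 167.5] 0.74 [0.4528 0.2455 0.015 ]
yellow_adapter [329.6 231.5] 0.89 [0.538  0.2555 0.015 ]
red_adapter [331.9 282. ] 0.88 [0.6147 0.2647 0.015 ]
rack [329.6 225.4] 0.66 [0.5363 0.259  0.    ]
```

```bash
python3 -m creep '[[[0,0.1,0.05,0,1],[0,0.15,0.1,0,1],[0,0.1,0.05,0,1],[0,0,0,0,1]]]'; python3 look.py b2 blue_adapter,yellow_adapter,red_adapter,rack b1,b2
python3 - <<'E'
from h import *
# rim fit in w1,w2 and blue square/flange masks
s=snapshot('wrist'); K=np.array([[s['fx'],0,s['cx']],[0,s['fy'],s['cy']],[0,0,1]]);print(K)
for n,p,e,c in(('w1',[0.5929,-0.1689,0.4045],[180,.1,-179.6],(333,180)),('w2',[0.4749,-0.1093,0.4055],[179.9,.1,180],(280,270))):
    T=np.eye(4);T[:3,:3]=R.from_euler('xyz',e,degrees=True).as_matrix();T[:3,3]=p
    M=np.linalg.inv(T@np.array(s['mount']));C=(s,K,M[:3,:3],M[:3,3])
    im=cv2.imread(f'pics/{n}.png');hs=cv2.cvtColor(im,cv2.COLOR_BGR2HSV)
    m=((hs[...,2]>130)&(hs[...,1]<50)).astype(np.uint8)
    w=np.zeros_like(m);cv2.circle(w,c,28,1,-1);m*=w
    cs,_=cv2.findContours(m,cv2.RETR_EXTERNAL,cv2.CHAIN_APPROX_NONE);k=max(cs,key=len)
    el=cv2.fitEllipse(cv2.convexHull(k));print(n,el,atz(C,el[0],.07))
    cv2.imwrite(f'pics/{n}c.png',cv2.resize(im[c[1]-35:c[1]+35,c[0]-35:c[0]+35],(300,300)))
a=np.hstack([cv2.imread('pics/w1c.png'),cv2.imread('pics/w2c.png')]);b=cv2.resize(cv2.imread('pics/b2.png'),(400,300));z=np.zeros((300,600,3),np.uint8);z[:,:400]=b
cv2.imwrite('pics/v.png',np.vstack([a,z]))
E
```

```text
clock: 5.33
tool_pos: [0.4541, 0.2279, 0.3341]
orientation: [-179.9, -0.1, 180.0]
force: [0.3, 0.3, 0.3]
opening: 0.0876
gripper_force: 0.0
blue_adapter [281.6 238.2] 0.75 [0.5259 0.2575 0.015 ]
yellow_adapter [281.2 244.5] 0.61 [0.534  0.2572 0.015 ]
red_adapter [287.8 300.4] 0.92 [0.6115 0.2674 0.015 ]
rack [283.1 241.7] 0.62 [0.5383 0.2609 0.    ]
TRI blue_adapter [0.424  0.222  0.1868] [0.0217 0.0217]
TRI yellow_adapter [0.5435 0.2591 0.0004] [0.0015 0.0015]
TRI red_adapter [ 0.6272  0.2701 -0.0036] [0.0006 0.0006]
TRI rack [ 0.5398  0.261  -0.0051] [0.0011 0.0011]
[[287.29768841   0.         255.72256635]
 [  0.         287.29768841 188.50040124]
 [  0.           0.           1.        ]]
w1 ((333.4590759277344, 179.94676208496094), (34.91189193725586, 37.929595947265625), 60.11538314819336) [ 0.59982819 -0.08033547  0.07      ]
w2 ((278.5115051269531, 265.80230712890625), (20.61192512512207, 29.05055809020996), 90.1649398803711) [ 0.59508242 -0.07986155  0.07      ]
```

View pics/v.png

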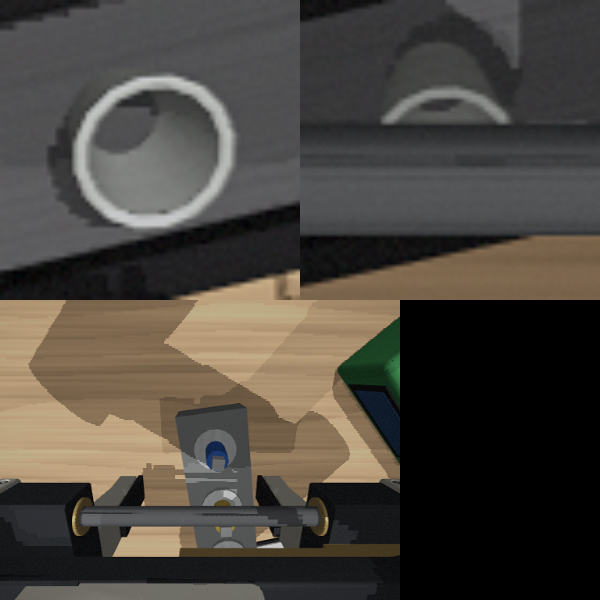

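The crop shows the w1 rim clearly, and its ellipse fit puts the receiver at about (0.5998, -0.0803). In w2 the gripper hides half the rim, so I discard it. In b2 the blue adapter is near pixel (275,195) and the network's blue point was wrong (it landed on yellow). I'll refit blue by silhouette.

```bash
cat > sil.py <<'E'
from h import *
from scipy.optimize import minimize
a=np.linspace(0,2*np.pi,40,endpoint=False)
def ring(r,z): return np.c_[r*np.cos(a),r*np.sin(a),0*a+z]
V=np.vstack([ring(.026,.035),ring(.026,.041),ring(.012,.041),ring(.012,.079),ring(.0085,.079),ring(.0085,.091)])
groups=[(0,80),(80,160),(160,240)]
def render(c,p,k=4):
    s,K,Rm,t=c; q=(Rm@(V+p).T).T+t; q=(q@K.T); q=q[:,:2]/q[:,2:]
    im=np.zeros((384,512),np.uint8)
    for i,j in groups: cv2.fillConvexPoly(im,cv2.convexHull(np.round(q[i:j]*16).astype(np.int32)),1,shift=4)
    return im
def fit(cs,p0,free=3):
    def f(x):
        p=np.array(p0,float);p[:free]=x;L=0
        for c,m in cs:
            r=render(c,p);L+=1-(r&m).sum()/max(1,(r|m).sum())
        return L
    x0=np.array(p0[:free],float)
    S=np.vstack([x0]+[x0+np.eye(free)[i]*.008 for i in range(free)])
    b=minimize(f,x0,method='Nelder-Mead',options=dict(initial_simplex=S,xatol=1e-4,fatol=1e-4))
    return b.x,b.fun
E
python3 - <<'E'
from sil import *
np.set_printoptions(precision=4,suppress=True)
cs=[]
for n in('wrist','top','scene'):
    c=cam(n);L=nets.masks_of(c[0],'blue_adapter')
    for l in L[:2]: print(n,l['confidence'],np.round(l['uv'],1),l['region'].sum())
    g=[l for l in L if l['confidence']>.4]
    g=[l for l in g if np.linalg.norm(proj(c,[.455,.247,.06])-l['uv'])<25]
    if g:
        m=g[0]['region'].astype(np.uint8);cs.append((c,m));print(fit([(c,m)],[.455,.247,.015],2))
print(fit(cs,[.455,.247,.015],3))
E
```

```text
wrist 0.69 [276.6 186.6] 2257
(array([0.4568, 0.2463]), np.float64(0.06735537190082641))
scene 0.68 [334.2 158.9] 350
(array([0.4577, 0.246 ]), np.float64(0.10256410256410253))
(array([0.4571, 0.2461, 0.0132]), np.float64(0.16860608799043708))
```

```bash
python3 -m creep '[[[-0.015,0.09,0,0,1],[0,0,0.1,0,1],[0,0,0.15,0,1],[0,0,0.12,0,1],[0,0,0.07,0,1],[0,0,0.025,0,1],[0,0,0,0,1]]]'; python3 -m creep '[[[0,0,0,0,0],[0,0,0,0,0],[0,0,0,0,0],[0,0,0,0,0],[0,0,0,0,0],[0,0,0,0,0],[0,0,0,0,0],[0,0,0,0,0]]]'
```

```text
clock: 6.52
tool_pos: [0.4567, 0.2447, 0.2419]
orientation: [-179.9, -0.1, 180.0]
force: [-0.2, 0.4, 0.5]
opening: 0.0876
gripper_force: 0.0
clock: 7.18
tool_pos: [0.4568, 0.2446, 0.2432]
orientation: [180.0, 0.0, 180.0]
force: [0.0, 0.7, 0.4]
opening: 0.0397
gripper_force: 0.0
```

```bash
python3 -m creep '[[[0,0,0,0,0],[0,0,0,0,0],[0,0,0,0,0],[0,0,0,0,0],[0,0,0,0,0],[0,0,0,0,0]]]'; python3 -m creep '[[[0,0,-0.03,0,0],[0,0,-0.05,0,0],[0,0,-0.1,0,0],[0,0,-0.15,0,0],[0,0,-0.15,0,0],[0,0,-0.05,0,0],[0,0,0,0,0]]]'
```

```text
clock: 7.68
tool_pos: [0.4569, 0.2448, 0.2431]
orientation: [180.0, 0.0, 180.0]
force: [1.6, 1.2, 0.4]
opening: 0.0232
gripper_force: 30.0
clock: 8.27
tool_pos: [0.4573, 0.245, 0.3528]
orientation: [179.8, 0.3, 180.0]
force: [0.6, 0.4, -3.1]
opening: 0.0235
gripper_force: 30.0
```

```bash
python3 -m creep '[[[-0.03,-0.07,0,0,0],[-0.06,-0.14,0,0,0],[-0.08,-0.18,0,0,0],[-0.08,-0.18,0,0,0],[-0.08,-0.18,0,0,0],[-0.08,-0.18,0,0,0],[-0.08,-0.18,0,0,0],[-0.08,-0.18,0,0,0]]]'; python3 -m creep '[[[-0.08,-0.17,0,0,0],[-0.04,-0.11,0,0,0],[-0.02,-0.055,0,0,0],[0,0,0,0,0],[0,0,0,0,0]]]'
python3 - <<'E'
from sil import *
np.set_printoptions(precision=4,suppress=True)
cs=[]
p0=np.array(telemetry.get_obs()['tool_pos'])-[0,0,.2275];print(p0)
C={}
for n in('wrist','top','scene'):
    c=cam(n);C[n]=c
    L=[l for l in nets.masks_of(c[0],'blue_adapter') if l['confidence']>.3]
    print(n,[(round(l['confidence'],2),np.round(l['uv'],1),l['region'].sum()) for l in L],proj(c,p0+[0,0,.05]))
    R_=nets.landmark_of(c[0],'receiver_mouth');print([(np.round(r['uv'],1),round(r['confidence'],2)) for r in R_[:2]],proj(c,[.5998,-.0803,.07]))
s=C['scene'];u,v=proj(s,p0+[0,0,0]).astype(int)
a=cv2.cvtColor(s[0]['frame'],cv2.COLOR_RGB2BGR)[v-70:v+50,u-80:u+80]
b=cv2.cvtColor(C['wrist'][0]['frame'],cv2.COLOR_RGB2BGR)
cv2.imwrite('pics/h.png',np.hstack([cv2.resize(a,(400,300),interpolation=cv2.INTER_CUBIC),cv2.resize(b,(400,300))]))
E
```

```text
clock: 8.93
tool_pos: [0.5705, -0.0154, 0.3477]
orientation: [-180.0, -0.1, 180.0]
force: [0.6, 1.0, -3.1]
opening: 0.0235
gripper_force: 30.0
clock: 9.35
tool_pos: [0.5982, -0.0807, 0.3477]
orientation: [180.0, -0.1, 179.9]
force: [0.0, 0.6, -2.0]
opening: 0.0231
gripper_force: 30.0
[ 0.5982 -0.0807  0.1202]
wrist [(0.58, array([255.3, 220.6]), np.int64(3771))] [255.2741 239.8076]
[(array([255. , 191.4]), 0.97)] [255.9535 191.5613]
top [] [295.0629 187.1704]
[(array([288. , 191.4]), 0.75)] [288.7379 191.4084]
scene [(0.83, array([202.8, 166.4]), np.int64(774)), (0.49, array([154.2, 210.9]), np.int64(527))] [199.3533 163.1976]
[(array([205.6, 207.5]), 0.55)] [204.7558 207.4826]
```

View pics/h.png

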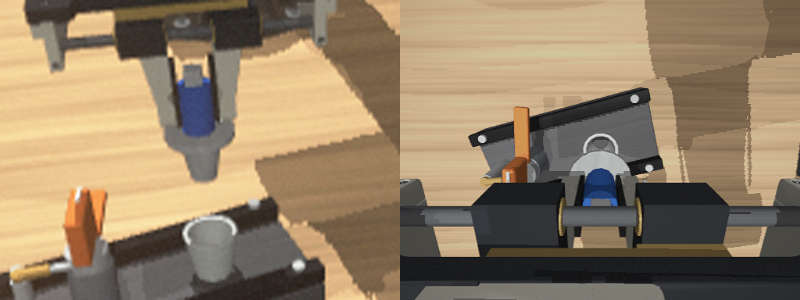

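The scene crop shows the adapter hanging upright in the fingers, directly above the receiver. The wrist view shows the rim just beyond the flange, lined up left-right. All three cameras agree on the receiver position to within 1 px. Lowering.

```bash
python3 -m creep '[[[-0.008,0.002,0.04,0,0],[0,0,0.08,0,0],[0,0,0.08,0,0],[0,0,0.06,0,0],[0,0,0.04,0,0],[0,0,0.02,0,0],[0,0,0,0,0]]]'; python3 -m creep '[[[0,0,0.02,0,0],[0,0,0.02,0,0],[0,0,0,0,0]]]'; python3 - <<'E'
from sil import *
c=cam('wrist');o=telemetry.get_obs();print(o['tool_pos'],o['force'],o['moment'])
L=nets.landmark_of(c[0],'receiver_mouth');print(L[:1])
save(c,'in1');s=cam('scene');u,v=proj(s,[.6,-.08,.09]).astype(int)
a=cv2.cvtColor(s[0]['frame'],cv2.COLOR_RGB2BGR)[v-60:v+60,u-80:u+80]
cv2.imwrite('pics/i1.png',np.hstack([cv2.resize(a,(400,300),interpolation=cv2.INTER_CUBIC),cv2.resize(cv2.imread('pics/in1.png')[60:300,96:416],(400,300))]))
E
```

```text
clock: 10.38
tool_pos: [0.6001, -0.08, 0.2839]
orientation: [-180.0, -0.1, 180.0]
force: [-0.2, -0.5, -1.7]
opening: 0.0235
gripper_force: 30.0
clock: 10.63
tool_pos: [0.6002, -0.0801, 0.2767]
orientation: [180.0, -0.0, 180.0]
force: [-0.5, -0.4, -3.4]
opening: 0.0233
gripper_force: 30.0
[ 0.60024076 -0.08003111  0.27700527] [-0.22895717 -0.51771089 -2.59696597] [ 0.01774522 -0.03186991  0.02002166]
[{'uv': [213.8, 202.9], 'confidence': 0.43}]
```

View pics/i1.png

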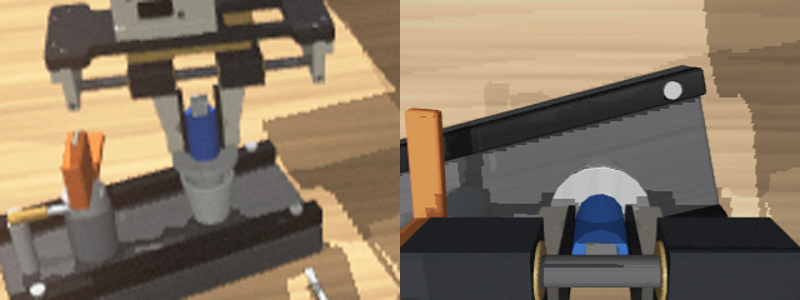

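The plug is inside the receiver with no side force, and the flange is about 14 mm above the rim.

```bash
python3 -m creep '[[[0,0,0.02,0,0],[0,0,0.02,0,0],[0,0,0.015,0,0],[0,0,0,0,0],[0,0,0,0,0]]]'; python3 -m creep '[[[0,0,0.006,0,0],[0,0,0.004,0,0],[0,0,0,0,0]]]'
```

```text
clock: 11.2
tool_pos: [0.6002, -0.0801, 0.2656]
orientation: [-180.0, -0.0, 180.0]
force: [0.7, 0.3, -2.7]
opening: 0.0232
gripper_force: 30.0
clock: 11.45
tool_pos: [0.6002, -0.08, 0.2639]
orientation: [180.0, -0.0, 180.0]
force: [-0.2, 0.6, -3.3]
opening: 0.0228
gripper_force: 30.0
```

```bash
python3 -m creep '[[[0,0,0.005,0,0],[0,0,0,0,0],[0,0,0,0,0]]]'; python3 -m creep '[[[0,0,0.005,0,0],[0,0,0,0,0],[0,0,0,0,0]]]'; python3 -m creep '[[[0,0,0.005,0,0],[0,0,0,0,0],[0,0,0,0,0]]]'
```

```text
clock: 11.7
tool_pos: [0.6003, -0.08, 0.2631]
orientation: [180.0, 0.0, 180.0]
force: [0.2, -0.1, -1.9]
opening: 0.0234
gripper_force: 30.0
clock: 11.95
tool_pos: [0.6003, -0.08, 0.263]
orientation: [-180.0, 0.0, 180.0]
force: [-2.9, 1.8, 4.8]
opening: 0.0231
gripper_force: 30.0
clock: 12.2
tool_pos: [0.6002, -0.08, 0.263]
orientation: [-180.0, 0.1, -180.0]
force: [-6.0, 1.6, 11.4]
opening: 0.0232
gripper_force: 30.0
```

Contact at TCP z 0.263, the height expected with the flange on the rim. Releasing, raising and checking.

```bash
python3 -m creep '[[[0,0,-0.005,0,0.4],[0,0,0,0,0.45],[0,0,0,0,0.5],[0,0,0,0,0.5],[0,0,0,0,0.5],[0,0,0,0,0.5],[0,0,0,0,0.5]]]'; python3 -m creep '[[[0,0,-0.05,0,0.5],[0,0,-0.15,0,0.5],[0,0,-0.2,0,0.5],[0,0,-0.15,0,0.5],[0.15,0,0,0,0.5],[0.15,0,0,0,0.5],[0,0,0,0,0.5],[0,0,0,0,0.5]]]'; python3 - <<'E'
from sil import *
np.set_printoptions(precision=4,suppress=True)
cs=[]
for n in('wrist','scene','top'):
    c=cam(n);save(c,n+'_s')
    for l in nets.masks_of(c[0],'blue_adapter')[:2]:
        d=np.linalg.norm(proj(c,[.6,-.08,.08])-l['uv']);print(n,l['confidence'],np.round(l['uv'],1),d)
        if d<15: m=l['region'].astype(np.uint8);print(fit([(c,m)],[.6,-.08,.035],2));cs.append((c,m))
    if n=='scene': S=c
    if n=='wrist': W=c
print(fit(cs,[.6,-.08,.035],3))
for n in('wrist','scene'):
    c=W if n=='wrist' else S;L=nets.landmark_of(c[0],'clamp_grip');print(n,[(l['uv'],l['confidence'],atz(c,l['uv'],.11)) for l in L[:1]])
u,v=proj(S,[.6,-.09,.08]).astype(int)
a=cv2.imread('pics/scene_s.png')[v-45:v+45,u-60:u+60]
b=cv2.imread('pics/wrist_s.png')
cv2.imwrite('pics/s.png',np.hstack([cv2.resize(a,(400,300),interpolation=cv2.INTER_CUBIC),cv2.resize(b,(400,300))]))
E
```

```text
clock: 12.78
tool_pos: [0.6003, -0.0801, 0.2618]
orientation: [-180.0, -0.0, 180.0]
force: [-0.1, -0.4, -0.3]
opening: 0.044
gripper_force: 0.0
clock: 13.45
tool_pos: [0.539, -0.0801, 0.3736]
orientation: [180.0, 0.1, 180.0]
force: [1.4, 0.1, 1.1]
opening: 0.0436
gripper_force: 0.0
wrist 0.74 [258.4 238.6] 2.844629439145025
(array([ 0.6004, -0.0803]), np.float64(0.11809889582333177))
scene 0.94 [205.  204.2] 0.9029553694880661
(array([ 0.6016, -0.0817]), np.float64(0.2038523274478331))
scene 0.21 [349.4 196.1] 145.138263423363
(array([ 0.6006, -0.0799,  0.0311]), np.float64(0.2905959215364252))
wrist []
scene [([152.9, 204.5], 0.58, array([ 0.624 , -0.1725,  0.11  ]))]
```

View pics/s.png

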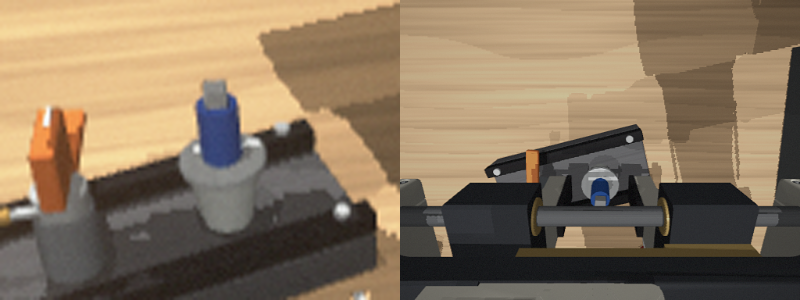

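The crop shows the adapter upright with its flange flush on the rim. The silhouette fit puts it at (0.6004, -0.0803), about 1 mm from the axis. Now the knob at (0.6233, -0.173), with its bar along about 175°.

```bash
python3 -m creep '[[[-0.06,-0.065,0,0,0.45],[-0.12,-0.13,0,0,0.45],[-0.12,-0.13,0,0,0.45],[-0.08,-0.09,0,0,0.45],[-0.04,-0.05,0,0,0.45],[0,0,0.12,0.05,0.45],[0,0,0.1,0,0.45],[0,0,0,0,0.45]]]'; python3 - <<'E'
from h import *
np.set_printoptions(precision=4,suppress=True)
print(telemetry.get_obs()['tool_pos'],telemetry.get_obs()['orientation'])
c=cam('wrist');save(c,'k1');print(proj(c,[.6233,-.173,.126]))
for n in('scene','wrist'):
    c=cam(n);L=nets.landmark_of(c[0],'clamp_grip');print(n,[(l['uv'],l['confidence'],atz(c,l['uv'],.11)) for l in L[:1]],proj(c,[.6233,-.173,.11]))
E
```

```text
clock: 14.52
tool_pos: [0.6229, -0.173, 0.3232]
orientation: [180.0, -0.4, 175.4]
force: [-0.0, 0.1, -0.9]
opening: 0.0393
gripper_force: 0.0
[ 0.6229 -0.173   0.3232] [179.9586  -0.4299 175.3839]
[255.261  228.0814]
scene [([152.4, 204.8], 0.81, array([ 0.6247, -0.1733,  0.11  ]))] [152.6015 204.3201]
wrist [([256.7, 212.9], 0.82, array([ 0.6244, -0.1721,  0.11  ]))] [255.3403 211.5673]
```

View pics/k1.png

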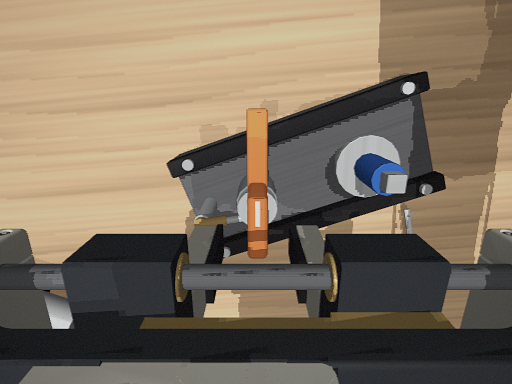

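The bar at (257,185) runs straight along the tool's x between the fingers, so it is centred and aligned. Descending and gripping.

```bash
python3 -m creep '[[[-0.004,0,0.06,0,0.45],[0,0,0.1,0,0.45],[0,0,0.07,0,0.45],[0,0,0.035,0,0.45],[0,0,0,0,0.45]]]'; python3 -m creep '[[[0,0,0,0,0],[0,0,0,0,0],[0,0,0,0,0],[0,0,0,0,0],[0,0,0,0,0],[0,0,0,0,0],[0,0,0,0,0],[0,0,0,0,0]]]'
```

```text
clock: 15.18
tool_pos: [0.6245, -0.1729, 0.2735]
orientation: [180.0, -0.1, 175.5]
force: [-0.2, 0.1, 0.7]
opening: 0.0394
gripper_force: 0.0
clock: 15.85
tool_pos: [0.6253, -0.1723, 0.276]
orientation: [179.9, 0.1, 175.5]
force: [-0.8, 4.6, 2.8]
opening: 0.0133
gripper_force: 30.0
```

```bash
python3 -m creep '[[[0,0,0,0.03,0],[0,0,0,0.05,0],[0,0,0,0.05,0],[0,0,0,0.05,0],[0,0,0,0.05,0],[0,0,0,0.05,0],[0,0,0,0.05,0],[0,0,0,0.05,0]]]'; python3 -m creep '[[[0,0,0,0.05,0],[0,0,0,0.05,0],[0,0,0,0.05,0],[0,0,0,0.05,0],[0,0,0,0.05,0],[0,0,0,0.05,0],[0,0,0,0.05,0],[0,0,0,0.05,0]]]'; python3 -m creep '[[[0,0,0,0.01,0],[0,0,0,0,0],[0,0,0,0,0]]]'
```

```text
clock: 16.52
tool_pos: [0.6252, -0.1727, 0.2759]
orientation: [179.9, 0.0, 141.1]
force: [-1.4, 2.9, 3.5]
opening: 0.0137
gripper_force: 30.0
clock: 17.18
tool_pos: [0.6249, -0.173, 0.2759]
orientation: [180.0, 0.0, 105.1]
force: [-2.8, 1.6, 4.2]
opening: 0.0141
gripper_force: 30.0
clock: 17.43
tool_pos: [0.6249, -0.173, 0.2759]
orientation: [180.0, 0.0, 104.5]
force: [-3.3, 1.9, 5.5]
opening: 0.0136
gripper_force: 30.0
```

Turned 71° with low forces. Letting go, rising and checking.

```bash
python3 -m creep '[[[0,0,0,0,0.4],[0,0,0,0,0.4],[0,0,0,0,0.4],[0,0,0,0,0.4],[0,0,0,0,0.4],[0,0,-0.03,0,0.4],[0,0,-0.08,0,0.4],[0,0,-0.15,0,0.4]]]'; python3 -m creep '[[[0,0,-0.2,0,0.4],[0,0,-0.15,0,0.4],[0,0,-0.05,0,0.4],[0,0,0,0,0.4],[0,0,0,0,0.4]]]'; python3 - <<'E'
from sil import *
np.set_printoptions(precision=4,suppress=True)
S=cam('scene');W=cam('wrist');save(S,'sf');save(W,'wf')
for c in(W,S):
  for l in nets.masks_of(c[0],'blue_adapter')[:1]: print(l['confidence'],l['uv'],fit([(c,l['region'].astype(np.uint8))],[.6,-.08,.035],2))
for q,z in(('red_adapter',.015),('yellow_adapter',.015),('screwdriver',.0)):
  for l in nets.landmark_of(S[0],q)[:1]: print(q,l['uv'],l['confidence'])
u,v=proj(S,[.6,-.11,.08]).astype(int)
a=cv2.imread('pics/sf.png')[v-45:v+45,u-60:u+60]
b=cv2.imread('pics/wf.png')
cv2.imwrite('pics/f.png',np.hstack([cv2.resize(a,(400,300),interpolation=cv2.INTER_CUBIC),cv2.resize(b,(400,300))]))
E
```

```text
clock: 18.1
tool_pos: [0.6241, -0.173, 0.3245]
orientation: [-179.7, -0.1, 104.4]
force: [0.2, 0.1, -0.7]
opening: 0.0352
gripper_force: 0.0
clock: 18.52
tool_pos: [0.6249, -0.1731, 0.4079]
orientation: [179.9, 0.0, 104.4]
force: [-0.1, 0.9, -0.5]
opening: 0.0352
gripper_force: 0.0
0.7 [256.7, 78.1] (array([ 0.6001, -0.0801]), np.float64(0.12755555555555553))
0.87 [204.4, 203.2] (array([ 0.6006, -0.078 ]), np.float64(0.17834394904458595))
red_adapter [367.7, 211.0] 0.76
yellow_adapter [347.9, 194.2] 0.71
screwdriver [265.1, 290.1] 0.67
```

View pics/f.png

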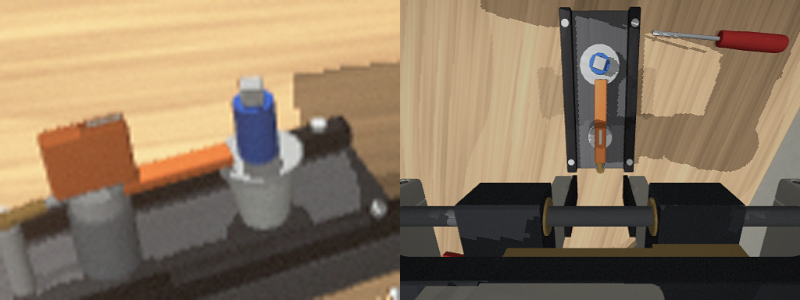

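The picture shows the clamp arm pointing straight at the receiver and lying over the flange. The adapter is upright and home, the gripper is clear, and the other parts have not moved.

```bash
python3 -c "
from plant import workorder; print(workorder.close_job())"
```

```text
the job is handed in; nothing more can be done
None
```

I seated the blue adapter fully home in the receiver, turned the clamp about 71° so its arm lies over the flange, let go, and handed the job in at about 19 s; the final images show the red and yellow adapters and the screwdriver still in place, but the hand-in returned no verdict.

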